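# Lock the valve cover with the blade driver

### The arm

A 7-joint arm with a two-finger parallel gripper is mounted at the origin on the work surface. World frame = base frame: x ahead of the robot, y to its left, z up, the work surface at z = 0. Lengths are in mm, angles in rad, forces in N, time in s.
With the tool pointing down it reaches from about 400 to 875 mm from the base axis. Payload 4.4 kg.
Tool frame: the origin (TCP) lies at the very end of the fingers, on their centre line; the grasp point (between the pads) lies 19 mm behind it; z points along the fingers, y is the direction in which the jaws open and shut (so a half turn about z gives the same grasp; the last joint's range is limited). The gripper opens to 85 mm and grips with 20 to 120 N. Pads are 22 mm wide; open, the fingers measure 114 mm over their backs; the gripper's body (76 mm by 85 mm) begins 54 mm behind the grasp point. The pads swing forward as they close: fully open they stand 13 mm farther back than shut.
Start: joints at [-1.281, 0.628, 0.038, 1.517, -0.027, 0.996, -0.02], TCP at [226.398, 609.312, 231.313] pointing down, gripper open.
Joint ranges: [-3.06, 3.06], [-0.37, 2.12], [-1.25, 1.32], [0.18, 2.47], [-1.1, 4.24], [0.23, 1.98], [-2.94, 2.94]. Speed limits (rad/s): [2.57, 2.57, 3.14, 3.14, 3.14, 3.14, 3.14].

### API

Orientations are given as [roll, pitch, yaw] about the fixed x, y, z axes, in that order (R = Rz(yaw) Ry(pitch) Rx(roll)).
In Python, from cell import ctrl gives the robot as it stands.
- The arm moves only by the shell command python3 -m crank 'ROWS' [OPENING]. ROWS is JSON, a list that holds one entry, the list of rows, each a list of 6 numbers: the shift along the tool's x, y, z in units of 30 mm (1.0 is 30 mm), then the turn, a rotation vector about the tool's x, y, z in units of 6 degrees (1.0 is 6 degrees). In form: [[[tx, ty, tz, rx, ry, rz], ...]]. A call has 1 to 12 rows; each row shifts and turns the pose as measured when the row begins, along the tool's axes as they then stand; what a row does not reach is not made up. A row lasts 1/12 s, in which the tool goes at most 41.7 mm and 7.16 degrees, less where a joint would pass 70% of its speed; a pose out of reach is approached as far as the arm can. A call is refused whole if a number of a shift passes 1 or a number of a turn 1, either way. A call with a gripper value outside its range is refused whole. OPENING is the gripper command: -1 is fully open, 1 is shut, values between are in proportion, set as the call begins (- or left out, the last holds). The fingers move at their own pace and stop on an object; the grip force is fixed at half the most. Time passes only in rows, so rows that do not move let the fingers close. It gives the time, the measured TCP pose, the force and the opening at its end, in the units of the state.
- ctrl.read_state(): the state, without advancing time (a new reading comes with each control period).
- ctrl.get_image(name): name is "side" or "top" or "wrist"; returns a dict with "color" (384x512x3 uint8, red, green, blue), "depth" (384x512 float32, mm along the optical axis (not along the pixel's ray), 0 where there is no reading), "camera_matrix" (3x3 intrinsics, pixels), "k1" (the pictures are not rectified: a ray, as slopes to the right and down, at radius r is drawn at 1 + k1 r^2 times it, then the intrinsics apply), "R" (3x3) and "t" (3): a world point X has camera coordinates R X + t. Camera axes: x right, y down, z forward; pixel columns grow to the right and rows downward; lengths in mm; the calibration is good to about 2 mm. A picture is of the moment at which its call begins.
- ctrl.finish_job(): hands the job in, once; it reports no verdict.
Trained networks look in a picture, given as the dict that the camera call returned (one of the last four; its "shot" number tells which), for a name from the list of things; names that differ only in an ending like _2 or _b are one class to them, and where a whole thing is asked for, a point or a joint stands for the part that bears it (a point fixed in the world has none). Each returns a list of dicts, best first, with "conf" (0 to 1); they miss things now and then, are a little off and sometimes report something else, mostly with a low value. They report only what shows in the picture. A call takes as long as a camera call.
- ctrl.search_frame(query, picture): "extent" ([centre column, centre row, width, height] in pixels, round what is visible of it).
The state is a dict: "clock": time; "qpos": joint angles; "qd": joint speeds; "tau": joint torques, N m; "eef_pos": TCP position; "tool_rot": TCP orientation; "force": force on the tool from outside, world axes, zero at the start; "torque": the same for the moment, N m; "width": finger opening in mm.
Only numpy, scipy, OpenCV 4.12 (cv2) and the standard library are available. Lean on these libraries where they do the work, as an engineer would, in place of code of your own. Each camera call takes 0.05 s, during which the arm holds its last target. There are 200 camera calls.

### The job

Lock the valve housing's cover: take the flat-blade driver from its stand, push the slotted fastener in with the blade and turn it about a quarter turn clockwise until you feel it come up against its stop, which sits a little differently on every housing, then let it spring back up so that it stays seated. Feel your way and do not force it (push and twist only as hard as needed), keep the gripper itself off the housing, leave the bottle, jar and vial rack where they are, and stand the driver back in its stand.

Things in the scene. Friction and masses are not known exactly. Their poses are not given: they have to be found in the camera images.
- driver: Stubby flat-blade driver, 75 to 155 g, 87 mm tall, standing blade-down in its stand. Origin: centre of the blade's tip (bottom end); z up along the driver, x along the blade's width. Blade 14 mm wide (x), 3 mm thick (y), 12 mm tall; shank 10 mm in diameter up to 37 mm; black flange 30 mm in diameter from 37 to 42 mm, on which it hangs in the stand; black handle above. No pose while held.
- driver_grip (a point): Point in the driver's flat-sided handle, 69 mm above the blade's tip, axes as the driver's. The handle runs from 42 to 87 mm above the tip and is 26 mm wide along x and 18 mm along y: grip it across the 18 mm.
- stand: White block 60 x 60 x 45 mm high fixed to the bench, with a vertical round through hole of 19 mm diameter at its centre. Origin: centre of its underside.
- stand_mouth (a point): Centre of the hole's mouth on the stand's top face, 45 mm above the bench. With the driver home its flange lies on this face and its tip is 37 mm below this point.
- unit: Valve housing fixed to the bench: white box 170 (x) x 140 (y) x 90 mm high, its top 20 mm an aluminium cover, already shut, hinged at the +x side. Origin: centre of its underside. The slotted fastener sits in a round 41 mm wide, 20 mm deep well in the top, 42 mm from the centre towards -x, at y = 0.
- unit_deck (a point): Point on the fastener's axis, level with the housing's top face (90 mm above the bench); fixed to the housing, axes as the unit's.
- slot (a point): Centre of the fastener head's top face, on its turning axis; turns and sinks with the head. x along the slot, z up. The head is a 34 mm wide steel disc, its top 4 mm above the housing's top at rest. Slot 4.1 mm wide, 19 mm long, 7 mm deep with a flat floor, closed at both ends; the head lags the loosely fitting blade by up to 0.08 rad.
- cam (a joint): Turn of the fastener, rad: 0 = open (slot along the unit's x), clockwise from above positive. A hidden stop, at 1.0 to 1.6 depending on the housing, ends the turn. At rest a step blocks it 0.87 before the stop; pressed in 4 mm or more it runs under a track, drag 0.03 to 0.07 N m, and only in the last 0.07 before the stop can it rise again when released, locked. Released sooner it stays down.
- plunger (a joint): How far the fastener's head is pressed down, m: 0 = up (rest, and also when seated), 0.0055 = hard bottom. The spring pushes up with about 5 N at 0 and 10.5 N at the bottom. The driver may load the fastener or housing with at most 32 N, summed over the blade's contacts: about 12 N of push with 0.11 N m of twist.
- reagent: Bystander: amber bottle with blue cap, 72 mm wide, 150 mm tall, origin at its underside's centre. Leave alone.
- jar: Bystander: glass jar with yellow cap, 48 mm wide, 65 mm tall, origin at its underside's centre. Leave alone.
- rack: Bystander: teal vial rack 75 x 120 x 30 mm with small capped vials to 48 mm height, origin at its underside's centre. Leave alone.

How it is judged:
By the outcome, as a careful person would: the job done as asked, in the order asked, and still so for the second after the job is handed in, with the robot touching nothing.
It also fails if it takes over 72 s, if anything falls off the work surface, if the arm or the gripper's body presses on something with over 40 N, if the wrist force passes 120 N, or if a joint passes its speed limit or range.

## Working session

There is one attempt and no reset: what is moved stays moved. The work goes in short steps, Python scripts to look and compute and a shell command to move; the robot and the scene stay as the last step left them, time stands still between calls to the robot, and variables do not carry over. Pictures are saved under pics/ and viewed, about 8 in all and at most 12, crops included, and the job is handed in when it is done.

```bash
ls; mkdir -p pics; cat > h.py <<'E'
import numpy as np, cv2
from cell import ctrl
from scipy.spatial.transform import Rotation as Ro
def shot(n,save=None):
    p=ctrl.get_image(n)
    if save: cv2.imwrite('pics/'+save,p['color'][:,:,::-1])
    return p
def ray(p,uv):
    K=np.array(p['camera_matrix']);x=(uv[0]-K[0,2])/K[0,0];y=(uv[1]-K[1,2])/K[1,1]
    rd=np.hypot(x,y);r=rd
    for _ in range(20): r=rd/(1+p['k1']*r*r)
    s=r/rd if rd>0 else 1
    return np.array([x*s,y*s,1])
def onz(p,uv,z):
    R=np.array(p['R']);t=np.array(p['t']);d=R.T@ray(p,uv);c=-R.T@t
    return c+d*(z-c[2])/d[2]
def pts(p):
    K=np.array(p['camera_matrix']);h,w=p['depth'].shape
    u,v=np.meshgrid(np.arange(w),np.arange(h))
    x=(u-K[0,2])/K[0,0];y=(v-K[1,2])/K[1,1];rd=np.hypot(x,y);r=rd.copy()
    for _ in range(20): r=rd/(1+p['k1']*r*r)
    s=np.where(rd>0,r/np.maximum(rd,1e-9),1);d=p['depth']
    X=np.stack([x*s*d,y*s*d,d],-1)
    return (X-np.array(p['t']))@np.array(p['R'])
def st():
    s=ctrl.read_state()
    print({k:np.round(s[k],3).tolist() for k in('clock','qpos','eef_pos','tool_rot','force','torque','width')});return s
E
python3 - <<'E'
from h import *
st()
for n in('top','side'):
    p=shot(n,n+'1.png')
    for q in('driver','stand','unit','slot','reagent','jar','rack'):
        for r in ctrl.search_frame(q,p)[:2]: print(n,q,r,np.round(onz(p,r['extent'][:2],{'unit':90,'slot':94,'driver':87,'stand':45}.get(q,40)),0))
E
```

```text
pics
{'clock': 0.0, 'qpos': [-1.281, 0.629, 0.038, 1.518, -0.027, 0.996, -0.02], 'eef_pos': [226.177, 608.7, 230.393], 'tool_rot': [-3.14, 0.0, 2.786], 'force': [-0.177, -0.646, -0.052], 'torque': [0.023, -0.002, 0.007], 'width': 85.317}
top driver {'extent': [134.2, 189.6, 19.5, 13.9], 'conf': 0.81} [576. 215.  87.]
top driver {'extent': [139.2, 191.4, 37.1, 37.9], 'conf': 0.46} [573. 206.  87.]
top stand {'extent': [138.7, 192.7, 40.5, 38.0], 'conf': 0.63} [575. 220.  45.]
top unit {'extent': [362.9, 203.6, 100.1, 104.1], 'conf': 0.66} [ 543. -206.   90.]
top slot {'extent': [371.3, 227.2, 19.0, 14.5], 'conf': 0.8} [ 500. -218.   94.]
top reagent {'extent': [192.8, 104.8, 39.0, 49.2], 'conf': 0.88} [753. 115.  40.]
top jar {'extent': [266.6, 288.4, 21.3, 30.5], 'conf': 0.87} [387. -28.  40.]
top rack {'extent': [296.6, 98.8, 59.5, 45.7], 'conf': 0.67} [762. -95.  40.]
top rack {'extent': [370.2, 225.2, 19.6, 19.8], 'conf': 0.47} [ 505. -231.   40.]
side driver {'extent': [215.9, 134.8, 8.9, 21.1], 'conf': 0.65} [575. 202.  87.]
side stand {'extent': [218.0, 149.4, 31.0, 26.4], 'conf': 0.65} [573. 192.  45.]
side unit {'extent': [290.6, 279.4, 113.9, 116.7], 'conf': 0.7} [ 527. -233.   90.]
side unit {'extent': [291.2, 140.6, 30.9, 57.3], 'conf': 0.45} [731.  86.  90.]
side slot {'extent': [277.4, 277.8, 18.5, 19.5], 'conf': 0.79} [ 506. -221.   94.]
side jar {'extent': [184.9, 246.8, 27.6, 30.4], 'conf': 0.63} [386. -43.  40.]
side rack {'extent': [343.4, 200.9, 52.2, 46.8], 'conf': 0.89} [ 758. -105.   40.]
```

```bash
python3 - <<'E'
from h import *
p=shot('top')
a=p['color'][:,:,::-1]
c=[cv2.resize(a[v-60:v+60,u-60:u+60],(396,396),interpolation=cv2.INTER_CUBIC) for u,v in((139,192),(363,204))]
cv2.imwrite('pics/c1.png',np.hstack(c))
X=pts(p)
def fit(u,v,h,z0,z1):
    P=X[v-h:v+h,u-h:u+h].reshape(-1,3);P=P[(P[:,2]>z0)&(P[:,2]<z1)]
    r=cv2.minAreaRect(P[:,:2].astype(np.float32));print(len(P),r,P.mean(0), np.median(P[:,2]))
fit(139,192,30,38,52);fit(134,190,20,75,100);fit(363,204,70,82,93)
E
```

```text
722 ((578.7509765625, 226.57528686523438), (61.079505920410156, 59.81889724731445), 88.90410614013672) [577.00637575 221.86913462  44.71312266] 44.61379623147289
181 ((579.3373413085938, 226.08087158203125), (18.840373992919922, 25.3131046295166), 87.08734893798828) [578.84266262 224.25057426  91.6766748 ] 94.01898188930973
6594 ((547.0328979492188, -207.72930908203125), (171.37570190429688, 138.8028106689453), 11.02712631225586) [ 545.18068942 -207.34179177   89.73119687] 89.7513416083714
```

View pics/c1.png

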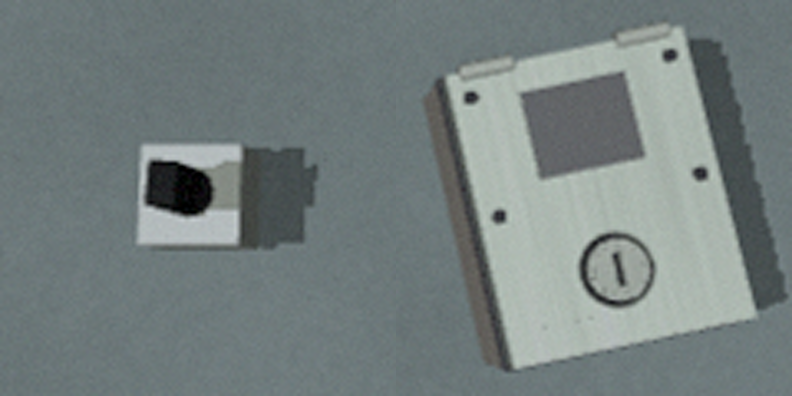

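```bash
cat >> h.py <<'E'
def to(pos,yaw):
    "rows needed to reach pos with tool down at yaw"
    s=ctrl.read_state();T=Ro.from_euler('xyz',s['tool_rot']);G=Ro.from_euler('xyz',[np.pi,0,yaw])
    d=T.inv().apply(np.array(pos)-s['eef_pos'])/30;r=(T.inv()*G).as_rotvec(degrees=True)/6
    print('shift',np.round(d,3),'turn',np.round(r,3),'q7',round(s['qpos'][6],3),'t',round(s['clock'],2))
E
python3 -c "
from h import *
to([565,225,210],3.09)"
```

```text
shift [-15.042  -8.076   0.711] turn [ 1.000e-03 -0.000e+00 -2.905e+00] q7 -0.02 t 0.85
```

```bash
python3 -m crank '[[[-0.9,-0.5,0.05,0,0,0],[-0.95,-0.51,0.05,0,0,0],[-0.95,-0.51,0.05,0,0,0],[-0.95,-0.51,0.05,0,0,0],[-0.95,-0.51,0.05,0,0,0],[-0.95,-0.51,0.05,0,0,0],[-0.95,-0.51,0.05,0,0,0],[-0.95,-0.51,0.05,0,0,0],[-0.95,-0.51,0.05,0,0,0],[-0.95,-0.51,0.05,0,0,0],[-0.95,-0.51,0.05,0,0,0],[-0.95,-0.51,0.05,0,0,0]]]' -1;  python3 -m crank '[[[0,0,0,0,0,-1],[0,0,0,0,0,-1],[0,0,0,0,0,-0.9]]]'; python3 -c "
from h import *
to([565,225,210],3.09);st()"
```

```text
clock: 1.85
eef_pos: [485.7, 318.9, 210.8]
tool_rot: [3.133, -0.006, 2.806]
force: [0.6, 0.2, 0.5]
width: 85.6
clock: 2.1
eef_pos: [494.1, 307.7, 210.7]
tool_rot: [3.138, 0.002, 3.103]
force: [0.1, -1.3, 0.5]
width: 85.4
shift [-2.467 -2.663  0.017] turn [0.039 0.022 0.127] q7 0.893 t 2.1
{'clock': 2.1, 'qpos': [-0.568, 0.551, -0.056, 1.739, 0.036, 0.848, 0.893], 'eef_pos': [494.107, 307.675, 210.657], 'tool_rot': [3.138, 0.002, 3.103], 'force': [0.125, -1.268, 0.492], 'torque': [-0.027, 0.024, 0.012], 'width': 85.391}
```

```bash
python3 -m crank '[[[-0.8,-0.9,0,0,0,0],[-0.8,-0.9,0,0,0,0],[-0.8,-0.9,0,0,0,0],[0,0,0,0,0,0],[0,0,0,0,0,0]]]'; python3 - <<'E'
from h import *
to([565,225,210],3.09)
p=shot('wrist','w1.png')
for q in('driver','stand','driver_grip','stand_mouth'):
    for r in ctrl.search_frame(q,p)[:2]: print(q,r,np.round(onz(p,r['extent'][:2],{'driver':95}.get(q,45)),0))
X=pts(p).reshape(-1,3)
for z0,z1 in((40,49),(88,100)):
    P=X[(X[:,2]>z0)&(X[:,2]<z1)&(abs(X[:,0]-578)<60)&(abs(X[:,1]-225)<60)]
    if len(P): print(len(P),cv2.minAreaRect(P[:,:2].astype(np.float32)),np.median(P[:,2]))
E
```

```text
clock: 2.52
eef_pos: [566.4, 222.0, 210.6]
tool_rot: [3.135, 0.003, 3.111]
force: [-1.2, 1.5, 0.2]
width: 85.3
shift [0.051 0.1   0.021] turn [0.062 0.031 0.198] q7 1.087 t 2.52
driver {'extent': [264.4, 194.0, 28.3, 38.8], 'conf': 0.85} [571. 226.  95.]
driver {'extent': [260.9, 185.1, 55.9, 63.9], 'conf': 0.7} [562. 223.  95.]
stand {'extent': [264.2, 186.8, 60.5, 60.0], 'conf': 0.74} [577. 226.  45.]
driver_grip {'extent': [264.5, 196.8, 27.0, 41.9], 'conf': 0.93} [589. 226.  45.]
stand_mouth {'extent': [263.4, 185.0, 60.6, 62.6], 'conf': 0.73} [575. 226.  45.]
2174 ((578.7403564453125, 225.0288543701172), (59.85976791381836, 60.52945327758789), 89.5208511352539) 44.64658107321602
522 ((579.2802124023438, 225.03419494628906), (17.937747955322266, 25.557706832885742), 86.41323852539062) 94.45593013776198
```

View pics/w1.png

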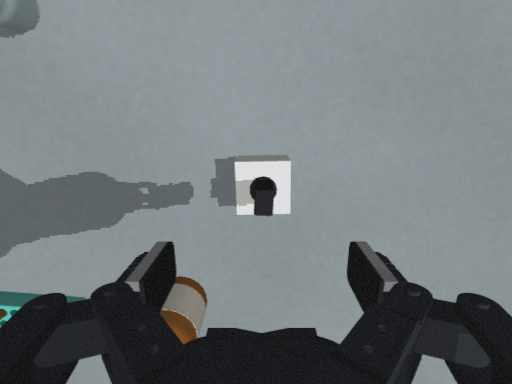

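```bash
python3 -c "
from h import *
to([579.2,225,60],3.079)"
```

```text
shift [-0.467 -0.007  5.025] turn [0.066 0.025 0.35 ] q7 1.087 t 2.77
```

```bash
python3 -m crank '[[[-0.47,0,0,0.06,0.02,0.35],[0,0,0.9,0,0,0],[0,0,0.9,0,0,0],[0,0,0.9,0,0,0],[0,0,0,0,0,0],[0,0,0,0,0,0]]]'; python3 -c "
from h import *
to([579.2,225,60],3.079)"
```

```text
clock: 3.27
eef_pos: [577.0, 234.4, 130.4]
tool_rot: [3.135, 0.004, 3.091]
force: [0.4, -0.3, 0.3]
width: 85.4
shift [-0.078 -0.323  2.345] turn [0.063 0.04  0.111] q7 1.053 t 3.27
```

```bash
python3 -m crank '[[[-0.08,-0.32,0,0.06,0.04,0.11],[0,0,0,0,0,0],[0,0,0,0,0,0]]]'; python3 -c "
from h import *
to([579.2,225,60],3.079)"
```

```text
clock: 3.52
eef_pos: [579.3, 226.3, 133.5]
tool_rot: [3.14, 0.002, 3.081]
force: [-1.1, -0.2, 0.3]
width: 85.6
shift [ 0.006 -0.049  2.451] turn [0.017 0.019 0.021] q7 1.056 t 3.52
```

```bash
python3 -m crank '[[[0,-0.05,0.5,0,0,0],[0,0,0.5,0,0,0],[0,0,0,0,0,0],[0,0,0,0,0,0]]]'; python3 -c "
from h import *
to([579.2,225,60],3.079)"
```

```text
clock: 3.85
eef_pos: [583.9, 225.6, 109.5]
tool_rot: [3.135, 0.013, 3.08]
force: [1.0, -0.2, 0.2]
width: 85.8
shift [ 0.176 -0.041  1.649] turn [0.063 0.122 0.005] q7 1.055 t 3.85
```

```bash
python3 -m crank '[[[0.17,-0.04,0.4,0.06,0.12,0],[0,0,0.4,0,0,0],[0,0,0,0,0,0],[0,0,0,0,0,0]]]'; python3 -c "
from h import *
to([579.2,225,60],3.079)"
```

```text
clock: 4.18
eef_pos: [580.3, 225.4, 86.6]
tool_rot: [3.14, 0.003, 3.079]
force: [0.3, 0.3, 0.7]
width: 85.6
shift [ 0.038 -0.019  0.886] turn [0.019 0.032 0.002] q7 1.051 t 4.18
```

```bash
python3 -m crank '[[[0.05,0,0.45,0,0.03,0],[0.02,0,0.42,0,0,0],[0,0,0,0,0,0],[0,0,0,0,0,0]]]'; python3 -c "
from h import *
to([579.2,225,60],3.079)"
```

```text
clock: 4.52
eef_pos: [578.2, 225.9, 58.3]
tool_rot: [3.139, 0.0, 3.079]
force: [0.7, -0.0, 0.1]
width: 85.3
shift [-0.034 -0.028 -0.058] turn [0.023 0.002 0.003] q7 1.049 t 4.52
```

```bash
python3 -m crank '[[[0.02,-0.02,0,0,0,0],[0,0,0,0,0,0],[0,0,0,0,0,0],[0,0,0,0,0,0],[0,0,0,0,0,0],[0,0,0,0,0,0],[0,0,0,0,0,0],[0,0,0,0,0,0]]]' 1; python3 -c "
from h import *
st()"
```

```text
clock: 5.18
eef_pos: [578.6, 225.7, 60.0]
tool_rot: [3.138, 0.003, 3.079]
force: [0.6, 0.7, -0.9]
width: 17.2
{'clock': 5.183, 'qpos': [-0.391, 0.803, -0.041, 1.734, 0.048, 0.601, 1.049], 'eef_pos': [578.626, 225.652, 59.987], 'tool_rot': [3.138, 0.003, 3.079], 'force': [0.594, 0.722, -0.915], 'torque': [0.005, -0.02, 0.005], 'width': 17.229}
```

```bash
python3 -m crank '[[[0,0,-0.25,0,0,0],[0,0,-0.25,0,0,0],[0,0,-0.25,0,0,0],[0,0,0,0,0,0],[0,0,0,0,0,0]]]'; python3 -c "
from h import *
st();to([579.2,225,105],3.079)"
```

```text
clock: 5.6
eef_pos: [578.4, 225.5, 85.1]
tool_rot: [3.138, 0.002, 3.079]
force: [-0.9, 0.1, -1.3]
width: 17.3
{'clock': 5.6, 'qpos': [-0.39, 0.766, -0.043, 1.725, 0.046, 0.648, 1.051], 'eef_pos': [578.395, 225.533, 85.067], 'tool_rot': [3.138, 0.002, 3.079], 'force': [-0.944, 0.052, -1.342], 'torque': [-0.014, 0.049, -0.026], 'width': 17.339}
shift [-0.03  -0.014 -0.664] turn [0.034 0.024 0.002] q7 1.051 t 5.6
```

```bash
python3 -m crank '[[[0,0,-0.3,0,0,0],[0,0,-0.3,0,0,0],[0,0,-0.3,0,0,0],[0,0,-0.6,0,0,0],[0,0,-0.8,0,0,0],[0,0,-0.6,0,0,0],[0,0,0,0,0,0],[0,0,0,0,0,0]]]'; python3 -c "
from h import *
st();to([505.8,-215.7,185],3.333)"
```

```text
clock: 6.27
eef_pos: [578.0, 225.2, 180.2]
tool_rot: [3.138, 0.003, 3.079]
force: [-0.3, 0.1, -1.6]
width: 17.5
{'clock': 6.267, 'qpos': [-0.386, 0.639, -0.048, 1.661, 0.036, 0.837, 1.06], 'eef_pos': [577.956, 225.154, 180.229], 'tool_rot': [3.138, 0.003, 3.079], 'force': [-0.28, 0.099, -1.581], 'torque': [-0.006, 0.048, 0.017], 'width': 17.468}
shift [  1.485 -14.816  -0.222] turn [ 0.034  0.035 -2.423] q7 1.06 t 6.27
```

```bash
python3 -m crank '[[[0.05,-0.5,-0.05,0,0,0],[0.05,-0.95,-0.05,0,0,0],[0.05,-0.95,0,0,0,0],[0.05,-0.95,0,0,0,0],[0.05,-0.95,0,0,0,0],[0.05,-0.95,0,0,0,0],[0.05,-0.95,0,0,0,0],[0.05,-0.95,0,0,0,0],[0.05,-0.95,0,0,0,0],[0.05,-0.95,0,0,0,0],[0.05,-0.95,0,0,0,0],[0.05,-0.95,0,0,0,0]]]';python3 -m crank '[[[0.05,-0.95,0,0,0,0],[0.05,-0.95,0,0,0,0],[0.05,-0.95,0,0,0,0],[0,0,0,0,0,-0.8],[0,0,0,0,0,-0.8],[0,0,0,0,0,-0.8],[0,0,0,0,0,0],[0,0,0,0,0,0]]]'; python3 -c "
from h import *
st();to([545,-208,185],3.333)"
```

```text
clock: 7.27
eef_pos: [525.6, -117.6, 171.0]
tool_rot: [3.139, -0.019, 3.09]
force: [0.6, 0.1, -1.8]
width: 17.1
clock: 7.93
eef_pos: [498.2, -224.8, 162.4]
tool_rot: [3.133, -0.04, -2.956]
force: [0.8, -0.0, -0.0]
width: 17.2
{'clock': 7.933, 'qpos': [0.455, 0.59, -0.139, 1.841, 0.131, 0.758, 1.997], 'eef_pos': [498.157, -224.809, 162.384], 'tool_rot': [3.133, -0.04, -2.956], 'force': [0.793, -0.045, -0.046], 'torque': [0.016, -0.048, -0.001], 'width': 17.186}
shift [-1.607  0.269 -0.816] turn [ 0.08  -0.381 -0.057] q7 1.997 t 7.93
```

```bash
python3 -m crank '[[[0,0,-0.8,0.08,-0.38,-0.05],[-0.5,0.1,0,0,0,0],[-0.5,0.1,0,0,0,0],[-0.5,0.05,0,0,0,0],[0,0,0,0,0,0],[0,0,0,0,0,0]]]'; python3 - <<'E'
from h import *
to([545,-208,185],3.333)
p=shot('wrist','w2.png'); s=st()
for q in('slot','unit'):
    for r in ctrl.search_frame(q,p)[:2]: print(q,r,np.round(onz(p,r['extent'][:2],94),1))
X=pts(p).reshape(-1,3)
P=X[(X[:,2]>91.7)&(X[:,2]<97)&(abs(X[:,0]-506)<30)&(abs(X[:,1]+216)<30)]
print(len(P),P.mean(0),cv2.minEnclosingCircle(P[:,:2].astype(np.float32)))
E
```

```text
clock: 8.43
eef_pos: [537.4, -209.2, 183.6]
tool_rot: [3.138, -0.008, -2.965]
force: [-1.4, -0.2, -0.3]
width: 17.3
shift [-0.257 -0.006 -0.048] turn [ 0.033 -0.075 -0.143] q7 1.963 t 8.43
{'clock': 8.483, 'qpos': [0.417, 0.586, -0.147, 1.767, 0.113, 0.805, 1.963], 'eef_pos': [537.563, -208.891, 183.601], 'tool_rot': [3.138, -0.007, -2.965], 'force': [0.688, 0.605, -1.376], 'torque': [0.001, -0.071, -0.013], 'width': 17.28}
slot {'extent': [256.7, 156.9, 43.0, 43.6], 'conf': 0.88} [ 503.6 -218.3   94. ]
unit {'extent': [259.7, 187.8, 173.0, 182.4], 'conf': 0.91} [ 528.3 -211.5   94. ]
1260 [ 503.32743558 -217.54274518   93.6244553 ] ((504.29400634765625, -216.05819702148438), 36.77196502685547)
```

View pics/w2.png

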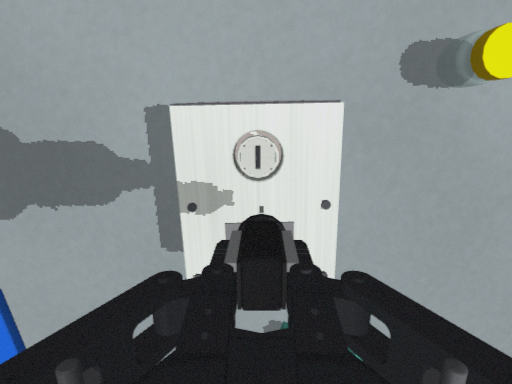

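```bash
python3 - <<'E'
from h import *
p=shot('wrist')
c=p['color'][125:230,215:305]
cv2.imwrite('pics/c2.png',cv2.resize(c[:,:,::-1],None,fx=5.6,fy=5.6,interpolation=cv2.INTER_CUBIC))
g=cv2.cvtColor(p['color'],cv2.COLOR_RGB2GRAY).astype(float)
s=g[140:175,245:270];print(np.median(s))
w=np.clip(np.median(s)-60-s,0,None);v,u=np.mgrid[140:175,245:270]
m=(np.hypot(u-257.5,v-157)<14);w*=m
uc,vc=(w*u).sum()/w.sum(),(w*v).sum()/w.sum();print(uc,vc)
k=w>0;pp=np.array([onz(p,(a,b),94)[:2] for a,b in zip(u[k],v[k])])
mu=np.average(pp,axis=0,weights=w[k]);C=np.cov(pp.T,aweights=w[k]);e,V=np.linalg.eigh(C);print('slot',mu,np.sqrt(e*12),np.arctan2(V[1,1],V[0,1]))
print(np.round(p['depth'][200:216:2,256:270:2]))
X=pts(p);print(np.round(X[204:214:2,262]))
# camera pos
R=np.array(p['R']);print('cam',-R.T@np.array(p['t']))
E
```

```text
206.0
257.59461548370473 156.9522091974752
slot [ 503.23090565 -217.89573189] [ 3.26248026 18.11640011] -2.9674890643662093
[[247. 248. 248. 247. 247. 248. 247.]
 [247. 248. 248. 247. 248. 248. 248.]
 [247. 248. 248. 249. 249. 248. 248.]
 [248. 248. 204. 204. 248. 250. 249.]
 [250. 249. 199. 199. 249. 249. 249.]
 [249. 249. 196. 196. 248. 250. 250.]
 [249. 248. 191. 191. 252. 250. 251.]
 [251. 251. 165. 164. 165. 251. 251.]]
[[ 543. -207.   89.]
 [ 531. -210.  133.]
 [ 531. -210.  137.]
 [ 531. -210.  140.]
 [ 531. -210.  146.]]
cam [ 469.83797431 -222.00338922  326.54522197]
```

View pics/c2.png

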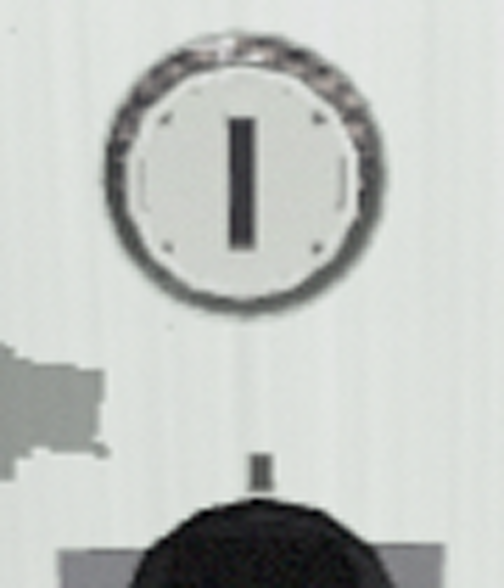

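```bash
python3 - <<'E'
from h import *
p=shot('wrist');s=st()
print(onz(p,(261.1,205.8),s['eef_pos'][2]-52))
to([503.5,-217.8,157],np.pi+.175)
E
```

```text
{'clock': 8.683, 'qpos': [0.418, 0.585, -0.147, 1.767, 0.113, 0.805, 1.963], 'eef_pos': [537.243, -209.758, 183.999], 'tool_rot': [3.139, -0.007, -2.965], 'force': [0.467, 0.265, -0.71], 'torque': [-0.009, -0.007, 0.006], 'width': 17.447}
[ 531.26727387 -210.38136287  131.99860861]
shift [ 1.148 -0.07   0.908] turn [ 0.029 -0.068  0.011] q7 1.963 t 8.68
```

```bash
python3 -m crank '[[[0.4,0,0,0.03,-0.07,0],[0.4,-0.03,0,0,0,0],[0.35,-0.03,0,0,0,0],[0,0,0,0,0,0],[0,0,0.3,0,0,0],[0,0,0.3,0,0,0],[0,0,0,0,0,0],[0,0,0,0,0,0]]]'; python3 - <<'E'
from h import *
st();to([502.5,-218,152],np.pi+.175)
E
```

```text
clock: 9.35
eef_pos: [500.1, -219.7, 164.3]
tool_rot: [-3.141, 0.0, -2.969]
force: [0.7, 0.8, -1.3]
width: 17.2
{'clock': 9.35, 'qpos': [0.458, 0.57, -0.144, 1.876, 0.12, 0.703, 1.988], 'eef_pos': [500.149, -219.729, 164.287], 'tool_rot': [-3.141, 0.0, -2.969], 'force': [0.709, 0.828, -1.335], 'torque': [0.02, -0.012, -0.035], 'width': 17.153}
shift [-0.087  0.044  0.41 ] turn [-0.006  0.003 -0.028] q7 1.988 t 9.35
```

```bash
python3 -m crank '[[[-0.09,0.04,0,0,0,0],[0,0,0.2,0,0,0],[0,0,0.17,0,0,0],[0,0,0,0,0,0],[0,0,0,0,0,0]]]'; python3 - <<'E'
from h import *
to([502.5,-218,152],np.pi+.175)
p=shot('wrist');s=st()
R=np.array(p['R']);X=R@np.array([503,-218,100])+np.array(p['t']);K=np.array(p['camera_matrix']);uv=(K@(X/X[2]))[:2];print(uv)
u,v=int(uv[0]),int(uv[1])
cv2.imwrite('pics/c3.png',cv2.resize(p['color'][v-50:v+30,u-40:u+40,::-1],None,fx=7,fy=7,interpolation=cv2.INTER_CUBIC))
print(u-40,v-50)
E
```

```text
clock: 9.77
eef_pos: [504.4, -216.8, 151.2]
tool_rot: [3.141, 0.001, -2.967]
force: [0.6, 0.4, -1.5]
width: 17.5
shift [ 0.069 -0.027 -0.026] turn [ 0.002  0.008 -0.007] q7 1.979 t 9.77
{'clock': 9.817, 'qpos': [0.449, 0.592, -0.141, 1.88, 0.125, 0.677, 1.979], 'eef_pos': [504.311, -216.808, 151.195], 'tool_rot': [3.141, 0.001, -2.967], 'force': [0.416, -0.077, 0.279], 'torque': [-0.008, 0.06, -0.005], 'width': 16.964}
[259.58832428 211.33563452]
219 161
```

View pics/c3.png

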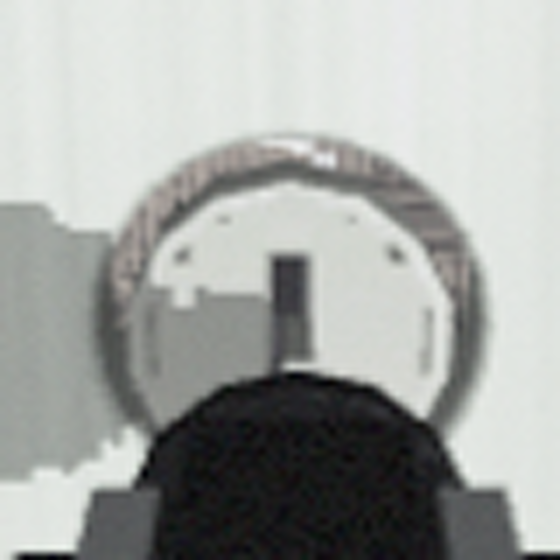

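```bash
python3 - <<'E'
from h import *
p=shot('wrist');g=cv2.cvtColor(p['color'],cv2.COLOR_RGB2GRAY)
print(g[195:216,255:268])
st()
E
```

```text
[[211 214 213 215 215 213 214 212 212 211 213 213 212]
 [211 211 207 201 202 202 203 207 213 212 211 212 212]
 [213 201 164 127 128 127 128 160 204 211 210 212 212]
 [212 197 136  62  63  63  60 118 190 212 212 211 212]
 [211 197 136  65  61  61  63 120 188 212 211 213 211]
 [212 195 133  63  62  63  59 117 188 212 212 211 212]
 [212 193 127  63  57  61  62 118 187 213 214 212 211]
 [205 195 129  65  62  63  62 117 188 213 212 212 211]
 [166 187 126  63  63  62  62 118 188 213 212 212 212]
 [146 138 110  60  63  63  62 118 189 210 213 214 213]
 [145 138 112  62  66  66  68 115 183 213 212 213 210]
 [145 139 115  73  77  88  83  99 160 214 213 211 214]
 [145 140 120  85  78  92  92  93 148 213 211 213 213]
 [145 139 118  83  79  93  91  93 148 213 212 214 214]
 [145 138 121  85  81  93  94  92 151 211 214 212 210]
 [144 142 118  82  78  93  92  93 147 210 212 212 213]
 [143 141 114  64  80  92  92  96 132 194 213 213 212]
 [145 142 113  73 103 131 131 133 153 197 212 213 213]
 [145 138 110  77 142 193 194 192 196 197 205 206 212]
 [137 119  78  45  54  19  16  42  61 103 152 167 193]
 [ 48  26  25  19  26  29  23  28  30  27  23  21  48]]
{'clock': 9.867, 'qpos': [0.449, 0.592, -0.141, 1.88, 0.125, 0.678, 1.979], 'eef_pos': [504.349, -216.9, 151.426], 'tool_rot': [3.141, 0.001, -2.967], 'force': [0.049, -0.585, -1.142], 'torque': [0.021, -0.046, -0.012], 'width': 17.118}
```

```bash
python3 - <<'E'
from h import *
p=shot('wrist');s=ctrl.read_state();T=Ro.from_euler('xyz',s['tool_rot'])
e=np.array(s['eef_pos'])
for n,uv,z in(('slotfar',(259.65,196.7),94),('blade',(261.1,205.5),e[2]-52)):print(n,T.inv().apply(onz(p,uv,z)-e))
to([502.5,-218,152],np.pi+.175)
E
```

```text
slotfar [10.58727587 -0.75010398 57.59271973]
blade [ 5.7954371   0.28793057 51.99330328]
shift [ 0.068 -0.021 -0.013] turn [-0.001  0.011 -0.01 ] q7 1.979 t 9.92
```

```bash
python3 -m crank '[[[0.076,-0.035,0,0,0,0],[0,0,0,0,0,0],[0,0,0,0,0,0]]]'; python3 - <<'E'
from h import *
p=shot('wrist');s=st();g=cv2.cvtColor(p['color'],cv2.COLOR_RGB2GRAY)
print(g[192:216,254:268])
E
```

```text
clock: 10.17
eef_pos: [502.3, -218.9, 152.1]
tool_rot: [-3.141, 0.002, -2.968]
force: [0.4, -0.0, -0.9]
width: 17.7
{'clock': 10.217, 'qpos': [0.454, 0.589, -0.141, 1.883, 0.125, 0.676, 1.983], 'eef_pos': [502.267, -218.976, 152.169], 'tool_rot': [-3.141, 0.002, -2.968], 'force': [-0.483, 0.561, -1.966], 'torque': [-0.023, -0.007, -0.063], 'width': 17.183}
[[217 196 209 222 217 215 213 209 206 212 211 212 215 218]
 [220 214 218 216 212 212 211 211 213 211 211 212 213 214]
 [208 212 213 213 212 211 212 210 212 213 212 212 212 212]
 [199 212 213 214 214 215 213 212 213 215 212 213 214 213]
 [212 214 213 213 212 213 215 214 215 215 215 213 212 212]
 [211 213 213 212 211 213 214 216 215 214 214 213 213 214]
 [211 213 213 212 212 213 214 214 214 214 213 213 213 214]
 [214 212 212 213 214 208 199 196 197 196 196 202 213 212]
 [212 214 211 212 213 181  64  63  66  61  78 148 212 213]
 [214 213 213 214 212 181  63  62  64  65  80 154 213 214]
 [202 203 203 201 205 184  67  63  61  65  80 149 213 214]
 [146 146 142 146 172 182  65  65  63  63  79 151 212 214]
 [145 144 144 145 173 182  65  66  64  62  77 151 211 214]
 [144 141 147 145 167 177  69  70  69  65  76 151 213 214]
 [147 145 148 145 160 160  88  88  87  78  78 152 213 214]
 [146 148 146 145 157 162  94  91  93  85  76 153 212 212]
 [144 145 144 144 160 160  92  91  94  84  80 149 215 211]
 [146 143 144 152 171 160  91  91  94  84  77 154 212 215]
 [145 146 145 173 203 159  92  93  96  86  79 153 212 214]
 [146 144 145 174 202 159  93  94  93  87  81 156 215 212]
 [145 145 148 172 198 146 117 134 133 114  87 151 215 214]
 [148 147 143 162 192 157 157 194 193 170  94 147 209 214]
 [136 132 125 105 104  78  18  27  47  57  58 113 166 195]
 [ 70  45  21  26  24  21  26  27  26  20  23  27  18  47]]
```

```bash
python3 -m crank '[[[-0.01,0.024,0,0,0,0],[0,0,0,0,0,0],[0,0,0,0,0,0]]]'; python3 - <<'E'
from h import *
p=shot('wrist');s=st();g=cv2.cvtColor(p['color'],cv2.COLOR_RGB2GRAY)
print(g[195:214,255:268])
E
```

```text
clock: 10.47
eef_pos: [502.5, -218.3, 152.4]
tool_rot: [-3.14, 0.002, -2.968]
force: [-0.5, 0.1, -0.9]
width: 17.1
{'clock': 10.517, 'qpos': [0.452, 0.588, -0.141, 1.884, 0.125, 0.675, 1.982], 'eef_pos': [502.504, -218.322, 152.457], 'tool_rot': [-3.14, 0.002, -2.968], 'force': [-0.344, 0.335, -1.256], 'torque': [-0.053, 0.018, 0.035], 'width': 17.353}
[[212 212 213 213 214 214 213 213 214 214 211 212 212]
 [213 213 212 212 213 215 217 215 216 215 211 211 211]
 [213 213 212 214 214 216 215 214 216 213 212 213 211]
 [211 212 212 212 211 206 209 209 209 209 213 212 213]
 [213 213 214 211 193 163 163 163 162 181 212 212 213]
 [213 213 213 193 126  63  59  64  62 140 212 213 212]
 [211 211 214 191 120  57  61  63  64 139 213 212 213]
 [200 201 200 183 119  62  60  64  60 142 213 213 213]
 [144 145 143 143 119  64  61  62  64 138 213 214 211]
 [146 143 146 144 120  62  62  62  60 141 214 214 211]
 [145 145 154 156 124  68  69  67  67 141 214 214 213]
 [145 146 170 193 132  85  89  88  76 140 211 213 213]
 [145 145 171 195 132  91  93  94  83 143 212 213 212]
 [147 147 172 196 138  92  91  94  85 140 213 213 212]
 [143 147 171 196 137  91  93  92  86 141 212 212 215]
 [145 150 182 197 140  93  93  94  85 143 215 214 214]
 [146 173 214 197 138  95  95  96  85 144 212 211 214]
 [146 167 203 188 146 132 133 133 118 143 213 215 214]
 [146 141 140 135 158 193 190 194 168 145 206 210 214]]
```

```bash
python3 -m crank '[[[0,0.009,0.1,0,0,0],[0,0,0.06,0,0,0],[0,0,0,0,0,0],[0,0,0,0,0,0]]]'; python3 - <<'E'
from h import *
p=shot('wrist');s=st();g=cv2.cvtColor(p['color'],cv2.COLOR_RGB2GRAY)
print(g[200:220,255:268])
E
```

```text
clock: 10.85
eef_pos: [502.5, -217.9, 147.0]
tool_rot: [-3.141, 0.002, -2.968]
force: [0.1, 0.3, -1.8]
width: 17.4
{'clock': 10.9, 'qpos': [0.451, 0.596, -0.139, 1.888, 0.127, 0.663, 1.979], 'eef_pos': [502.465, -217.897, 147.062], 'tool_rot': [-3.141, 0.002, -2.968], 'force': [-0.372, -0.122, -1.251], 'torque': [-0.004, -0.033, -0.011], 'width': 17.455}
[[214 213 211 212 209 211 207 210 209 208 212 211 212]
 [213 213 211 195 164 161 163 162 168 184 213 212 213]
 [213 212 204 155  62  67  63  62  97 167 213 214 213]
 [213 212 203 151  62  61  63  61  98 169 214 213 212]
 [202 199 192 144  64  64  64  63  98 170 212 213 213]
 [147 145 138 108  68  69  69  69 101 169 213 212 214]
 [149 147 139 111  77  87  88  87 107 166 214 214 214]
 [144 146 139 111  79  92  93  94 113 169 213 213 211]
 [147 146 140 112  79  94  96  90 110 169 214 212 213]
 [145 147 141 114  78  93  95  93 110 168 211 213 212]
 [144 146 143 123  82  96  94  94 112 170 213 212 214]
 [146 148 143 124  90  95  94  96 118 172 214 215 212]
 [144 145 145 129 120 132 134 132 140 177 213 214 214]
 [146 144 132 126 162 193 193 194 187 179 205 210 212]
 [131 122  95  72  56  31  24  44  66 103 149 165 194]
 [ 41  20  28  27  24  25  27  22  22  29  26  24  46]
 [ 29  19  26  27  26  30  37  29  22  25  30  24  28]
 [ 29  32  29  38  37  40  34  35  36  36  34  41  39]
 [ 37  40  32  35  30  31  33  33  25  28  37  48  48]
 [ 34  36  40  33  31  32  28  35  30  33  35  34  29]]
```

```bash
python3 -m crank '[[[0,-0.006,0.06,0,0,0],[0,0,0.06,0,0,0],[0,0,0,0,0,0]]]'; python3 -c "
from h import *
st()"
```

```text
clock: 11.15
eef_pos: [502.6, -218.1, 143.1]
tool_rot: [-3.14, 0.002, -2.968]
force: [0.6, -0.2, -1.0]
width: 17.4
{'clock': 11.15, 'qpos': [0.45, 0.602, -0.138, 1.891, 0.128, 0.654, 1.978], 'eef_pos': [502.577, -218.1, 143.131], 'tool_rot': [-3.14, 0.002, -2.968], 'force': [0.618, -0.155, -1.03], 'torque': [-0.017, 0.027, -0.001], 'width': 17.401}
```

```bash
python3 -m crank '[[[0,0,0.05,0,0,0],[0,0,0.04,0,0,0],[0,0,0,0,0,0]]]'; python3 -m crank '[[[0,0,0.03,0,0,0],[0,0,0.03,0,0,0],[0,0,0,0,0,0]]]'
```

```text
clock: 11.4
eef_pos: [502.6, -218.1, 140.0]
tool_rot: [-3.141, 0.002, -2.968]
force: [0.0, -0.2, -0.8]
width: 17.3
clock: 11.65
eef_pos: [502.7, -218.2, 138.4]
tool_rot: [-3.14, 0.002, -2.968]
force: [-1.4, 0.6, 2.3]
width: 17.6
```

```bash
python3 -m crank '[[[0,0,0.04,0,0,0],[0,0,0.04,0,0,0],[0,0,0,0,0,0]]]'; python3 -m crank '[[[0,0,0.03,0,0,0],[0,0,0.02,0,0,0],[0,0,0,0,0,0]]]'
```

```text
clock: 11.9
eef_pos: [502.7, -218.1, 136.9]
tool_rot: [-3.14, 0.003, -2.968]
force: [-0.7, 1.0, 4.1]
width: 17.5
clock: 12.15
eef_pos: [502.7, -218.1, 136.1]
tool_rot: [-3.14, 0.003, -2.968]
force: [-1.0, 0.2, 5.4]
width: 17.5
```

```bash
python3 -m crank '[[[0,0,0.04,0,0,0],[0,0,0.04,0,0,0],[0,0,0,0,0,0]]]'; python3 -m crank '[[[0,0,0.04,0,0,0],[0,0,0.03,0,0,0],[0,0,0,0,0,0]]]'
```

```text
clock: 12.4
eef_pos: [502.7, -218.1, 134.5]
tool_rot: [-3.139, 0.003, -2.968]
force: [-1.8, 0.3, 6.9]
width: 17.4
clock: 12.65
eef_pos: [502.7, -218.1, 133.6]
tool_rot: [-3.139, 0.003, -2.968]
force: [-3.0, 0.7, 7.3]
width: 17.2
```

```bash
python3 -m crank '[[[0,0,0.03,0,0,0],[0,0,0.03,0,0,0],[0,0,0,0,0,0]]]'; python3 -c "
from h import *
st()"
```

```text
clock: 12.9
eef_pos: [502.7, -218.1, 133.3]
tool_rot: [-3.138, 0.004, -2.968]
force: [-2.1, 0.2, 8.6]
width: 17.3
{'clock': 12.9, 'qpos': [0.446, 0.616, -0.134, 1.9, 0.133, 0.629, 1.973], 'eef_pos': [502.741, -218.1, 133.29], 'tool_rot': [-3.138, 0.004, -2.968], 'force': [-2.144, 0.187, 8.583], 'torque': [0.267, 0.559, 0.034], 'width': 17.318}
```

```bash
python3 -m crank '[[[0,0,0.01,0,0,0.5],[0,0,0.01,0,0,0.5],[0,0,0.01,0,0,0.5],[0,0,0,0,0,0]]]'; python3 -c "
from h import *
st()"
```

```text
clock: 13.23
eef_pos: [503.0, -217.9, 134.3]
tool_rot: [-3.139, 0.006, -3.133]
force: [-1.8, 0.3, 6.5]
width: 17.0
{'clock': 13.233, 'qpos': [0.415, 0.613, -0.087, 1.901, 0.086, 0.625, 1.853], 'eef_pos': [503.037, -217.893, 134.342], 'tool_rot': [-3.139, 0.006, -3.133], 'force': [-1.846, 0.297, 6.544], 'torque': [0.177, 0.569, 0.067], 'width': 17.042}
```

```bash
python3 -m crank '[[[0,0,0.04,-0.02,-0.05,0],[0,0,0.04,0,0,0],[0,0,0.02,0,0,0]]]'; python3 -m crank '[[[0,0,0.03,0,0,0.4],[0,0,0.03,0,0,0.4],[0,0,0.03,0,0,0.4]]]'; python3 -c "
from h import *
st()"
```

```text
clock: 13.48
eef_pos: [502.8, -218.0, 132.8]
tool_rot: [-3.14, 0.011, -3.133]
force: [-2.8, 2.0, 8.6]
width: 17.5
clock: 13.73
eef_pos: [502.8, -218.0, 132.7]
tool_rot: [-3.142, 0.012, 3.021]
force: [-3.4, 1.3, 12.5]
width: 17.0
{'clock': 13.733, 'qpos': [0.394, 0.613, -0.053, 1.908, 0.048, 0.61, 1.762], 'eef_pos': [502.824, -217.961, 132.675], 'tool_rot': [-3.142, 0.012, 3.021], 'force': [-3.413, 1.33, 12.492], 'torque': [0.336, 0.794, 0.051], 'width': 17.01}
```

```bash
python3 -m crank '[[[0,0,0.005,0,0.08,0.4],[0,0,0.015,0,0,0.4],[0,0,0.015,0,0,0.4]]]'; python3 -c "
from h import *
st()"
```

```text
clock: 13.98
eef_pos: [503.2, -217.9, 133.6]
tool_rot: [3.141, 0.005, 2.889]
force: [-2.3, 1.5, 7.7]
width: 17.3
{'clock': 13.983, 'qpos': [0.367, 0.614, -0.013, 1.901, 0.011, 0.622, 1.665], 'eef_pos': [503.15, -217.901, 133.617], 'tool_rot': [3.141, 0.005, 2.889], 'force': [-2.295, 1.545, 7.679], 'torque': [0.192, 0.608, 0.058], 'width': 17.292}
```

```bash
python3 -m crank '[[[0,0,0.035,0,0,0],[0,0,0.025,0,0,0.4],[0,0,0.025,0,0,0.4],[0,0,0.025,0,0,0.4]]]'; python3 -c "
from h import *
st()"
```

```text
clock: 14.32
eef_pos: [503.2, -217.9, 132.7]
tool_rot: [3.141, 0.006, 2.758]
force: [-2.3, 2.2, 12.2]
width: 17.3
{'clock': 14.317, 'qpos': [0.341, 0.615, 0.025, 1.904, -0.026, 0.617, 1.57], 'eef_pos': [503.226, -217.9, 132.698], 'tool_rot': [3.141, 0.006, 2.758], 'force': [-2.301, 2.228, 12.162], 'torque': [0.378, 0.751, -0.01], 'width': 17.253}
```

```bash
python3 -m crank '[[[0,0,0.01,0,0,0.4],[0,0,0.02,0,0,0.4],[0,0,0.02,0,0,0.4]]]'; python3 -c "
from h import *
st()"; python3 -m crank '[[[0,0,0.02,0,0,0.4],[0,0,0.02,0,0,0.4],[0,0,0.02,0,0,0.4]]]'; python3 -c "
from h import *
st()"
```

```text
clock: 14.57
eef_pos: [503.2, -217.9, 133.0]
tool_rot: [3.14, 0.006, 2.626]
force: [-1.6, 0.9, 7.9]
width: 17.4
{'clock': 14.567, 'qpos': [0.316, 0.616, 0.063, 1.905, -0.064, 0.617, 1.475], 'eef_pos': [503.16, -217.891, 132.984], 'tool_rot': [3.14, 0.006, 2.626], 'force': [-1.586, 0.89, 7.917], 'torque': [0.276, 0.563, 0.05], 'width': 17.442}
clock: 14.82
eef_pos: [503.1, -217.9, 132.9]
tool_rot: [3.139, 0.006, 2.495]
force: [-2.8, 1.7, 8.3]
width: 17.3
{'clock': 14.817, 'qpos': [0.292, 0.617, 0.1, 1.906, -0.102, 0.616, 1.38], 'eef_pos': [503.148, -217.863, 132.862], 'tool_rot': [3.139, 0.006, 2.495], 'force': [-2.814, 1.671, 8.253], 'torque': [0.305, 0.593, 0.078], 'width': 17.255}
```

```bash
cat > m.py <<'E'
from h import *
s=ctrl.read_state();y=s['tool_rot'][2];print('turned',round((-2.968-y)%(2*np.pi),3),'tq',np.round(s['torque'],3),'q7',round(s['qpos'][6],3),'tau7',np.round(s['tau'][6],3))
E
python3 -m crank '[[[0,0,0.02,0,0,0.35],[0,0,0.02,0,0,0.35]]]'; python3 m.py;python3 -m crank '[[[0,0,0.02,0,0,0.35],[0,0,0.02,0,0,0.35]]]'; python3 m.py
```

```text
clock: 14.98
eef_pos: [503.2, -217.9, 132.8]
tool_rot: [3.138, 0.007, 2.418]
force: [-2.8, 1.1, 8.7]
width: 17.4
turned 0.898 tq [0.25  0.593 0.087] q7 1.325 tau7 0.309
clock: 15.15
eef_pos: [503.1, -217.9, 132.8]
tool_rot: [3.138, 0.007, 2.341]
force: [-2.1, 0.0, 9.1]
width: 17.2
turned 0.974 tq [ 0.277  0.663 -0.02 ] q7 1.27 tau7 0.31
```

```bash
for i in 1 2; do python3 -m crank '[[[0,0,0.02,0,0,0.25],[0,0,0.02,0,0,0.25]]]'|grep -E "eef|force"; python3 m.py; done
```

```text
eef_pos: [503.1, -217.9, 132.8]
force: [-2.3, 1.1, 9.0]
turned 1.029 tq [0.235 0.632 0.027] q7 1.23 tau7 0.208
eef_pos: [503.1, -217.9, 132.8]
force: [-1.2, 1.3, 8.4]
turned 1.084 tq [0.349 0.592 0.012] q7 1.191 tau7 0.211
```

```bash
for i in 1 2; do python3 -m crank '[[[0,0,0.02,0,0,0.25],[0,0,0.02,0,0,0.25]]]'|grep -E "eef|force"; python3 m.py; done
```

```text
eef_pos: [503.1, -217.9, 132.7]
force: [-2.8, 1.4, 9.4]
turned 1.138 tq [0.295 0.629 0.049] q7 1.152 tau7 0.211
eef_pos: [503.1, -217.9, 132.7]
force: [-2.5, 0.7, 8.5]
turned 1.193 tq [0.333 0.645 0.097] q7 1.113 tau7 0.211
```

```bash
for i in 1 2; do python3 -m crank '[[[0,0,0.015,0,0,0.25],[0,0,0.015,0,0,0.25]]]'|grep -E "eef|force"; python3 m.py; done
```

```text
eef_pos: [503.0, -217.9, 133.0]
force: [-1.2, 1.5, 8.8]
turned 1.247 tq [0.227 0.558 0.002] q7 1.074 tau7 0.212
eef_pos: [503.1, -217.9, 133.2]
force: [-1.7, 0.8, 8.4]
turned 1.302 tq [0.291 0.595 0.057] q7 1.035 tau7 0.212
```

```bash
python3 -m crank '[[[0,0,0.015,0,0,0.25],[0,0,0.015,0,0,0.25]]]'|grep -E "eef|force"; python3 m.py
```

```text
eef_pos: [503.0, -217.9, 133.3]
force: [-1.4, 1.3, 9.1]
turned 1.357 tq [0.269 0.514 0.055] q7 0.996 tau7 0.212
```

```bash
python3 -m crank '[[[0,0,0.02,0,0,0.25],[0,0,0.02,0,0,0.25]]]'|grep -E "eef|force"; python3 m.py
```

```text
eef_pos: [503.0, -217.9, 133.1]
force: [-2.3, 1.2, 7.7]
turned 1.411 tq [0.312 0.549 0.067] q7 0.958 tau7 0.21
```

```bash
python3 -m crank '[[[0,0,0.02,0,0,0.2],[0,0,0.02,0,0,0.2]]]'|grep -E "eef|force"; python3 m.py
```

```text
eef_pos: [503.1, -217.8, 133.0]
force: [-3.0, 0.6, 9.7]
turned 1.454 tq [0.364 0.593 0.072] q7 0.927 tau7 0.106
```

```bash
python3 -m crank '[[[0,0,0.02,0,0,0.2],[0,0,0.02,0,0,0.2]]]'|grep -E "eef|force"; python3 m.py
```

```text
eef_pos: [503.2, -217.8, 133.0]
force: [-2.3, 1.8, 10.0]
turned 1.497 tq [0.34  0.694 0.146] q7 0.896 tau7 0.037
```

```bash
python3 - <<'E'
from h import *
a=[];f=[]
for i in range(4):
    ctrl.get_image('wrist');s=ctrl.read_state();a.append(s['torque'][2]);f.append(s['force'][2]);y=s['tool_rot'][2];print(round((-2.968-y)%(2*np.pi),4),s['tau'][6],s['torque'][2],s['force'][2])
E
```

```text
1.4981 -0.1707695983350277 0.1092909555728599 9.973886436400516
1.4966 -0.24255869910120964 0.11589624885923783 8.595883846155965
1.4961 -0.16351703088730574 0.09695650889292184 9.215580812602425
1.496 -0.14116826467216015 0.08516887046988555 8.991076365182995
```

```bash
python3 -m crank '[[[0,0,0.01,0,0,0.12]]]'|grep -E "eef|force"; python3 - <<'E'
from h import *
for i in range(4):
    ctrl.get_image('wrist');s=ctrl.read_state();y=s['tool_rot'][2];print(round((-2.968-y)%(2*np.pi),4),s['tau'][6],s['torque'][2],s['force'][2])
E
```

```text
eef_pos: [503.1, -217.8, 133.2]
force: [-2.3, 0.9, 6.0]
1.5088 -0.1495735952630639 0.16359910365422978 7.997276139974075
1.508 -0.21061761304736137 0.21492175650499123 7.296020334847118
1.5078 -0.1705424627289176 0.14315607686755907 8.380864016226042
1.5078 -0.15883998479694128 0.13689186348965232 8.246471253427659
```

```bash
python3 -m crank '[[[0,0,0,0,0,-0.2],[0,0,0,0,0,0]]]'|grep -E "eef|force"; python3 m.py;  python3 -m crank '[[[0,0,-0.04,0,0,0],[0,0,-0.04,0,0,0],[0,0,0,0,0,0]]]'|grep -E "eef|force"; python3 m.py
```

```text
eef_pos: [503.1, -217.8, 133.8]
force: [-1.2, 0.5, 6.0]
turned 1.484 tq [0.203 0.486 0.132] q7 0.904 tau7 0.028
eef_pos: [503.1, -217.8, 136.7]
force: [-1.1, 0.8, 7.2]
turned 1.483 tq [0.265 0.507 0.031] q7 0.903 tau7 -0.093
```

```bash
python3 -m crank '[[[0,0,-0.04,0,0,0],[0,0,-0.04,0,0,0],[0,0,0,0,0,0]]]'|grep -E "eef|force"; python3 m.py; python3 -m crank '[[[0,0,-0.04,0,0,0],[0,0,0,0,0,0]]]'|grep -E "eef|force"; python3 m.py
```

```text
eef_pos: [503.0, -217.7, 138.4]
force: [-1.1, 0.3, 2.8]
turned 1.483 tq [0.053 0.156 0.111] q7 0.902 tau7 -0.092
eef_pos: [503.0, -217.6, 138.6]
force: [-1.9, -0.3, 3.8]
turned 1.482 tq [0.077 0.147 0.068] q7 0.901 tau7 -0.088
```

```bash
python3 -m crank '[[[0,0,-0.02,0,0,-0.25],[0,0,0,0,0,0]]]'|grep -E "eef|force"; python3 m.py; python3 -m crank '[[[0,0,-0.1,0,0,0],[0,0,-0.1,0,0,0],[0,0,-0.15,0,0,0],[0,0,-0.2,0,0,0],[0,0,-0.2,0,0,0],[0,0,-0.2,0,0,0],[0,0,0,0,0,0]]]'|grep -E "eef|force"; python3 m.py
```

```text
eef_pos: [503.0, -217.6, 138.8]
force: [0.7, 0.3, -0.8]
turned 1.454 tq [-0.028  0.022 -0.012] q7 0.922 tau7 0.095
eef_pos: [502.8, -217.8, 171.0]
force: [0.2, -0.2, -1.3]
turned 1.455 tq [-0.043 -0.015 -0.088] q7 0.903 tau7 -0.03
```

Check the head: height and slot angle from the top and wrist cameras after backing away.

```bash
python3 -c "
from h import *
to([545,-185,200],2.0)"; python3 -m crank '[[[-0.3,0.3,-0.5,0,0,0],[-0.3,0.3,-0.5,0,0,0],[-0.3,0.3,0,0,0,0],[-0.3,0.3,0,0,0,0],[0,0,0,0,0,0],[0,0,0,0,0,0]]]'; python3 - <<'E'
from h import *
st()
p=shot('wrist','w3.png')
for r in ctrl.search_frame('slot',p)[:2]: print(r,onz(p,r['extent'][:2],94))
X=pts(p).reshape(-1,3);P=X[np.hypot(X[:,0]-503.2,X[:,1]+217.9)<14];print(len(P),np.percentile(P[:,2],[10,50,90]) if len(P) else 0)
Q=X[(abs(np.hypot(X[:,0]-503.2,X[:,1]+217.9)-28)<5)];print(len(Q),np.percentile(Q[:,2],[10,50,90]) if len(Q) else 0)
E
```

```text
shift [ 0.639  1.67  -0.952] turn [ 0.093  0.071 -1.33 ] q7 0.903 t 18.88
clock: 19.38
eef_pos: [547.8, -242.3, 205.3]
tool_rot: [3.131, 0.007, 1.86]
force: [-0.2, -0.3, -1.0]
width: 17.3
{'clock': 19.383, 'qpos': [0.165, 0.597, 0.327, 1.713, -0.244, 0.858, 0.887], 'eef_pos': [547.78, -242.318, 205.349], 'tool_rot': [3.131, 0.007, 1.86], 'force': [-0.15, -0.262, -0.998], 'torque': [0.016, 0.089, 0.009], 'width': 17.294}
{'extent': [218.6, 151.7, 40.8, 37.6], 'conf': 0.65} [ 503.8060058  -218.61900961   94.        ]
816 [88.54065839 93.57910146 94.49247148]
16609 [ 90.1096343  280.62602301 296.00937113]
```

View pics/w3.png

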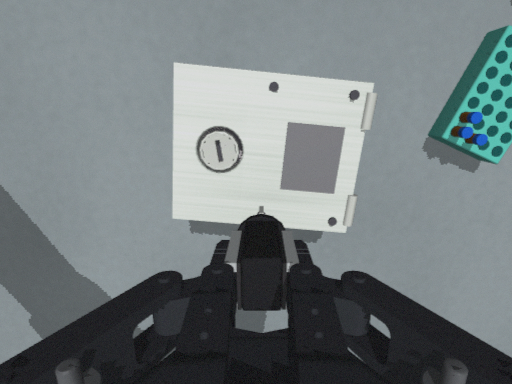

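```bash
python3 - <<'E'
from h import *
p=shot('wrist');g=cv2.cvtColor(p['color'],cv2.COLOR_RGB2GRAY).astype(float)
v,u=np.mgrid[135:170,200:240];s=g[135:170,200:240];w=np.clip(120-s,0,None)*(np.hypot(u-219,v-151)<13)
k=w>0;pp=np.array([onz(p,(a,b),94)[:2] for a,b in zip(u[k],v[k])])
C=np.cov(pp.T,aweights=w[k]);e,V=np.linalg.eigh(C);a=np.arctan2(V[1,1],V[0,1]);print(np.average(pp,axis=0,weights=w[k]),np.sqrt(12*e),a,'cam',(0.174-a)%np.pi)
to([579.2,225,210],3.079)
E
```

```text
[ 503.15045511 -216.7459231 ] [ 3.10711192 18.45045895] 1.9988795164258655 cam 1.3167131371639276
shift [14.609  5.471 -0.196] turn [  0.051   0.113 -11.635] q7 0.887 t 19.53
```

```bash
python3 -m crank '[[[0.5,0.2,-0.05,0,0,0],[0.9,0.34,-0.05,0,0,0],[0.9,0.34,-0.05,0,0,0],[0.9,0.34,-0.05,0,0,0],[0.9,0.34,-0.05,0,0,0],[0.9,0.34,-0.05,0,0,0],[0.9,0.34,-0.05,0,0,0],[0.9,0.34,-0.05,0,0,0],[0.9,0.34,-0.05,0,0,0],[0.9,0.34,-0.05,0,0,0],[0.6,0.2,-0.05,0,0,0],[0,0,0,0,0,0]]]';python3 -m crank '[[[0,0,0,0,0,-0.95],[0,0,0,0,0,-0.95],[0,0,0,0,0,-0.95],[0,0,0,0,0,-0.95],[0,0,0,0,0,-0.95],[0,0,0,0,0,-0.95],[0,0,0,0,0,-0.95],[0,0,0,0,0,-0.95],[0,0,0,0,0,-0.95],[0,0,0,0,0,-0.95],[0,0,0,0,0,-0.95],[0,0,0,0,0,0]]]'; python3 -c "
from h import *
st();to([579.2,225,200],3.079)"
```

```text
clock: 20.53
eef_pos: [557.4, 65.1, 218.1]
tool_rot: [-3.14, 0.001, 1.853]
force: [0.1, 0.5, -0.3]
width: 17.1
clock: 21.53
eef_pos: [546.0, 58.9, 215.7]
tool_rot: [-3.132, -0.014, 3.002]
force: [-0.1, 0.2, -1.1]
width: 17.3
{'clock': 21.533, 'qpos': [-0.183, 0.51, 0.032, 1.806, -0.014, 0.842, 1.285], 'eef_pos': [545.977, 58.921, 215.671], 'tool_rot': [-3.132, -0.014, 3.002], 'force': [-0.142, 0.153, -1.117], 'torque': [-0.004, 0.025, -0.016], 'width': 17.304}
shift [-0.331  5.641  0.463] turn [-0.088 -0.134 -0.738] q7 1.285 t 21.53
```

```bash
python3 -m crank '[[[0,0,0,-0.09,-0.13,-0.74],[-0.1,0.6,0,0,0,0],[-0.1,0.8,0,0,0,0],[-0.1,0.8,0,0,0,0],[-0.1,0.8,0,0,0,0],[-0.1,0.8,0,0,0,0],[-0.1,0.8,0,0,0,0],[-0.1,0.6,0,0,0,0],[0,0,0,0,0,0],[0,0,0,0,0,0]]]'; python3 -c "
from h import *
st();to([579.2,225,170],3.079)"
```

```text
clock: 22.37
eef_pos: [575.0, 208.2, 212.9]
tool_rot: [-3.134, -0.007, 3.041]
force: [0.2, -0.8, -0.7]
width: 17.5
{'clock': 22.367, 'qpos': [-0.409, 0.596, 0.022, 1.642, -0.01, 0.914, 1.086], 'eef_pos': [574.998, 208.212, 212.861], 'tool_rot': [-3.134, -0.007, 3.041], 'force': [0.238, -0.828, -0.725], 'torque': [-0.076, -0.001, -0.018], 'width': 17.55}
shift [-0.093  0.582  1.424] turn [-0.075 -0.065 -0.36 ] q7 1.086 t 22.37
```

```bash
python3 -m crank '[[[-0.09,0.57,0,-0.07,-0.06,-0.36],[0,0,0,0,0,0],[0,0,0.4,0,0,0],[0,0,0.4,0,0,0],[0,0,0.4,0,0,0],[0,0,0,0,0,0],[0,0,0,0,0,0]]]'; python3 -c "
from h import *
st();to([578.6,225.4,120],3.079)"
```

```text
clock: 22.95
eef_pos: [579.9, 220.7, 176.3]
tool_rot: [-3.139, 0.001, 3.073]
force: [0.1, -0.7, -1.3]
width: 17.0
{'clock': 22.95, 'qpos': [-0.417, 0.646, 0.01, 1.66, -0.005, 0.835, 1.097], 'eef_pos': [579.903, 220.685, 176.325], 'tool_rot': [-3.139, 0.001, 3.073], 'force': [0.056, -0.666, -1.285], 'torque': [0.063, 0.004, 0.023], 'width': 16.952}
shift [0.056 0.159 1.877] turn [-0.026  0.008 -0.06 ] q7 1.097 t 22.95
```

```bash
python3 -m crank '[[[0.05,0.16,0.3,-0.02,0,-0.06],[0,0,0.4,0,0,0],[0,0,0.4,0,0,0],[0,0,0.4,0,0,0],[0,0,0.2,0,0,0],[0,0,0,0,0,0],[0,0,0,0,0,0]]]'; python3 -c "
from h import *
st();to([578.6,225.4,100],3.079)"
```

```text
clock: 23.53
eef_pos: [580.1, 225.3, 122.9]
tool_rot: [3.141, 0.004, 3.077]
force: [-0.4, -0.8, -0.9]
width: 17.1
{'clock': 23.533, 'qpos': [-0.42, 0.715, 0.006, 1.701, -0.004, 0.722, 1.095], 'eef_pos': [580.074, 225.285, 122.907], 'tool_rot': [3.141, 0.004, 3.077], 'force': [-0.365, -0.819, -0.878], 'torque': [0.002, 0.027, -0.004], 'width': 17.147}
shift [0.052 0.    0.763] turn [ 0.008  0.039 -0.014] q7 1.095 t 23.53
```

```bash
python3 -m crank '[[[0.05,0,0.2,0,0.04,0],[0,0,0.25,0,0,0],[0,0,0.15,0,0,0],[0,0,0,0,0,0],[0,0,0,0,0,0]]]'; python3 -c "
from h import *
p=shot('wrist')
v,u=195,264
cv2.imwrite('pics/c4.png',cv2.resize(p['color'][130:270,184:344,::-1],None,fx=4,fy=4,interpolation=cv2.INTER_CUBIC))
st();to([578.6,225.4,60],3.079)"
```

```text
clock: 23.95
eef_pos: [579.5, 225.9, 104.4]
tool_rot: [3.139, 0.002, 3.078]
force: [0.9, 0.2, -1.2]
width: 17.2
{'clock': 24.0, 'qpos': [-0.418, 0.74, 0.004, 1.711, -0.006, 0.688, 1.095], 'eef_pos': [579.428, 225.86, 104.46], 'tool_rot': [3.139, 0.002, 3.077], 'force': [-0.559, 0.335, -0.836], 'torque': [-0.012, -0.01, 0.005], 'width': 16.975}
shift [ 0.029 -0.02   1.482] turn [ 0.02   0.018 -0.014] q7 1.095 t 24.0
```

View pics/c4.png

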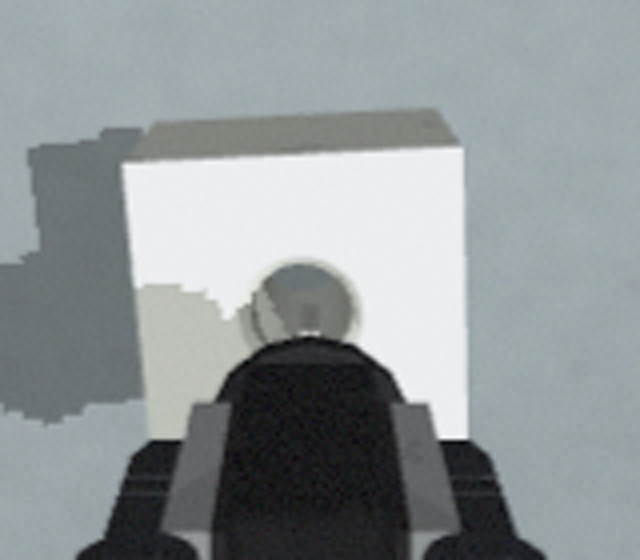

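```bash
python3 -m crank '[[[0.02,-0.035,0,0.02,0.02,0],[0,0,0,0,0,0],[0,0,0.1,0,0,0],[0,0,0.15,0,0,0],[0,0,0.15,0,0,0],[0,0,0,0,0,0],[0,0,0,0,0,0]]]'; python3 -c "
from h import *
st();to([578.6,224.9,60],3.079)"
```

```text
clock: 24.58
eef_pos: [579.2, 225.0, 92.2]
tool_rot: [3.141, 0.001, 3.077]
force: [-0.5, 0.6, -1.1]
width: 17.2
{'clock': 24.583, 'qpos': [-0.418, 0.757, 0.004, 1.718, -0.005, 0.665, 1.095], 'eef_pos': [579.22, 225.016, 92.229], 'tool_rot': [3.141, 0.001, 3.077], 'force': [-0.478, 0.627, -1.055], 'torque': [-0.025, -0.012, -0.031], 'width': 17.241}
shift [ 0.021 -0.006  1.074] turn [ 0.006  0.009 -0.015] q7 1.095 t 24.58
```

In the hole without contact; continue down.

```bash
python3 -m crank '[[[0.02,0,0.2,0,0,0],[0,0,0.2,0,0,0],[0,0,0.2,0,0,0],[0,0,0,0,0,0]]]'|grep -E "eef|force";  python3 -m crank '[[[0,0,0.15,0,0,0],[0,0,0.12,0,0,0],[0,0,0,0,0,0]]]'
```

```text
eef_pos: [578.6, 225.1, 72.3]
force: [-0.8, -0.8, -1.2]
clock: 25.17
eef_pos: [578.4, 225.0, 62.7]
tool_rot: [3.141, 0.0, 3.078]
force: [-0.7, -0.0, -1.0]
width: 16.9
```

```bash
for i in 1 2; do python3 -m crank '[[[0,0,0.04,0,0,0],[0,0,0,0,0,0]]]'|grep -E "eef|force"; done
```

```text
eef_pos: [578.4, 224.9, 61.1]
force: [0.1, 0.4, -1.5]
eef_pos: [578.6, 225.0, 60.1]
force: [-0.8, -0.0, -0.7]
```

```bash
python3 -m crank '[[[0,0,0.03,0,0,0],[0,0,0,0,0,0]]]'|grep -E "eef|force"; python3 -m crank '[[[0,0,0.02,0,0,0],[0,0,0,0,0,0]]]'|grep -E "eef|force"
```

```text
eef_pos: [579.0, 225.1, 59.7]
force: [0.2, -0.8, -1.5]
eef_pos: [579.3, 225.3, 59.6]
force: [0.4, -0.3, -1.5]
```

```bash
python3 -m crank '[[[0,0,0,0,0,0],[0,0,0,0,0,0],[0,0,0,0,0,0],[0,0,0,0,0,0],[0,0,0,0,0,0],[0,0,0,0,0,0],[0,0,0,0,0,0],[0,0,0,0,0,0]]]' -1; python3 -m crank '[[[0,0,-0.2,0,0,0],[0,0,-0.3,0,0,0],[0,0,-0.3,0,0,0],[0,0,-0.3,0,0,0],[0,0,-0.6,0,0,0],[0,0,-0.8,0,0,0],[0,0,-0.8,0,0,0],[0,0,-0.8,0,0,0],[0,0,0,0,0,0],[0,0,0,0,0,0]]]'; python3 - <<'E'
from h import *
st();p=shot('wrist');t=shot('top');d=shot('side')
cv2.imwrite('pics/f.png',np.hstack([cv2.resize(p['color'],(400,300)),cv2.resize(t['color'],(400,300))])[:,:,::-1])
for q in (p,t):
    X=pts(q).reshape(-1,3)
    for c,r,z0,z1 in(((579,225),45,40,49),((579,225),30,88,104)):
        P=X[(X[:,2]>z0)&(X[:,2]<z1)&(np.hypot(X[:,0]-c[0],X[:,1]-c[1])<r)]
        print(len(P),cv2.minAreaRect(P[:,:2].astype(np.float32)),np.median(P[:,2])) if len(P)>5 else 0
X=pts(t).reshape(-1,3);P=X[np.hypot(X[:,0]-504,X[:,1]+217)<13];print('head',np.percentile(P[:,2],[10,50,90]))
for q in('driver','slot','reagent','jar','rack'):
    for n,i in(('top',t),('side',d)):
        for r in ctrl.search_frame(q,i)[:1]: print(n,q,r)
E
```

```text
clock: 26.5
eef_pos: [579.8, 225.5, 59.8]
tool_rot: [3.14, 0.003, 3.077]
force: [0.1, 0.8, -0.6]
width: 85.6
clock: 27.33
eef_pos: [579.9, 225.4, 196.2]
tool_rot: [3.138, 0.007, 3.077]
force: [0.1, -0.0, -0.6]
width: 85.6
{'clock': 27.333, 'qpos': [-0.421, 0.621, 0.008, 1.645, -0.006, 0.867, 1.096], 'eef_pos': [579.947, 225.445, 196.231], 'tool_rot': [3.138, 0.007, 3.077], 'force': [0.074, -0.005, -0.628], 'torque': [-0.004, 0.032, -0.021], 'width': 85.607}
2453 ((578.8862915039062, 225.05886840820312), (60.075958251953125, 60.4034423828125), 89.37411499023438) 44.6595759609619
605 ((580.3941040039062, 226.07070922851562), (17.70386505126953, 25.95729637145996), 85.8531265258789) 94.44488627300974
595 ((578.7747802734375, 225.98129272460938), (60.90129852294922, 59.66278839111328), 89.16537475585938) 44.68733795840147
95 ((575.906494140625, 226.9817352294922), (16.973560333251953, 18.254241943359375), 1.490253210067749) 94.47543520082105
head [87.18620813 93.32138255 94.95442697]
top driver {'extent': [134.4, 192.1, 19.0, 12.6], 'conf': 0.6}
side driver {'extent': [215.4, 135.0, 10.8, 18.6], 'conf': 0.79}
top slot {'extent': [371.4, 227.3, 24.8, 16.4], 'conf': 0.72}
top reagent {'extent': [195.6, 103.8, 42.0, 49.7], 'conf': 0.97}
side reagent {'extent': [292.6, 140.1, 32.7, 59.0], 'conf': 0.89}
top jar {'extent': [267.0, 291.7, 20.7, 30.4], 'conf': 0.67}
side jar {'extent': [184.2, 244.5, 27.4, 30.4], 'conf': 0.9}
top rack {'extent': [295.5, 99.5, 60.6, 46.6], 'conf': 0.92}
side rack {'extent': [345.7, 199.5, 55.8, 51.0], 'conf': 0.66}
```

View pics/f.png

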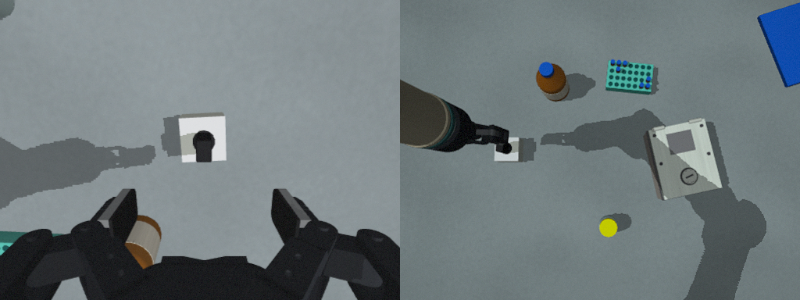

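```bash
python3 -c "
from cell import ctrl
print(ctrl.finish_job())"
```

```text
the job is handed in; nothing more can be done
None
```

The cover should be locked, and the job is handed in after about 27 s of robot time. I took the driver from its stand, put the blade in the slot and pressed the fastener in. Then I turned it clockwise until the torque rose at the stop, eased off, let the head spring back up, and stood the driver back in its stand.

**Final checks:**
- **Fastener:** its head stands about 4 mm above the housing (depth reads about 93.6 mm, the same as before the turn), so it is back up, as it should be when locked. In the picture the slot has turned about 1.32 rad.
- **Driver:** it stands upright in its stand with its top at the same height as at the start (94.45 mm).
- **Bottle, jar and rack:** in the pictures they have not visibly moved. Their detected positions differ from the start by a few pixels at most.
- **Robot:** the gripper is open and clear of everything.

**What did not fully agree or came close:**
- **Turn angle:** the tool had turned about 1.45 to 1.5 rad when the stop was felt, but the picture shows 1.32. The blade's play explains about 0.08 of that. I put the rest down to twist in the grip and measurement error, but did not check it.
- **Load at the stop:** torque there averaged about 0.15 N m, with one noisy reading of 0.21. At the average I estimate about 30 N on the fastener, close to the 32 N limit. The highest reading alone would put it above the limit. I backed off straight after.

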